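# Complete the battery caddy and lift it level off the nightstand

## Robot

A 6-joint arm with a two-finger parallel gripper is mounted at the origin on the work surface. World frame = base frame: x ahead of the robot, y to its left, z up, the work surface at z = 0. Lengths are in mm, angles in rad, forces in N, time in s.
With the tool pointing down it reaches from about 300 to 775 mm from the base axis. Payload 14.6 kg.
Tool frame: the origin (TCP) lies midway between the tips of the shut fingers; the grasp point (between the pads) lies behind it (manip.grip_depth is the z of the grasp point in the tool frame, in mm); z points along the fingers, y is the line along which they close (so a half turn about z gives the same grasp; the last joint's range is limited). The gripper opens to 94 mm and grips with 3 to 60 N. Pads are 16 mm wide; open, the fingers measure 119 mm over their backs; the gripper's body (75 mm by 177 mm) begins 78 mm behind the grasp point.
Start: joints at [-1.382, 0.3, 1.521, -0, 1.321, -0.067], TCP at [139.154, -532.095, 205.446] pointing down, gripper open.
Joint ranges: [-3.03, 3.03], [-0.79, 2.21], [0.23, 2.52], [-1.04, 4.18], [0, 3.07], [-2.55, 2.55]. Speed limits (rad/s): [2.22, 2.22, 2.57, 3.14, 3.14, 3.14].

## Interface

Orientations are given as [roll, pitch, yaw] about the fixed x, y, z axes, in that order (R = Rz(yaw) Ry(pitch) Rx(roll)).
In Python, from cell import manip gives the robot as it stands.
- The arm moves only by the shell command python3 nudge.py 'ROWS' [OPENING] [FORCE]. ROWS is a JSON list of rows, 1 to 5 of them, each an object with the fields d (a list: dx, dy, dz in mm), rot (a list: a rotation vector rx, ry, rz in rad); a field left out counts as zero; each row is the pose to reach, as a shift and turn from the pose commanded when the command began, along the tool's axes at that moment; what a row does not reach only later rows make up. A row lasts 1/10 s, in which the tool goes at most 50 mm and 0.15 rad, less where a joint would pass 70% of its speed; a pose out of reach is approached as far as the arm can. OPENING is the finger opening in mm, set as the command begins (- or left out keeps the last). The fingers move at their own pace and stop on an object; FORCE is the grip in N (left out, the last holds). Time passes only in rows, so rows that do not move let the fingers close. It prints the time, the measured TCP pose, the force, the opening and the grip force at its end. Input that does not fit is refused with a message, and nothing moves.
- manip.read_state(): the state, without advancing time (a new reading comes with each control period).
- manip.camera(name): name is "side" or "top" or "wrist"; returns (picture, depth): 420x560x3 uint8, red, green, blue; 420x560 float32, mm along the optical axis (not along the pixel's ray), 0 where there is no reading.
- manip.camera_info(name): a dict with "K" (3x3 intrinsics, pixels), "dist" ([k1, k2, p1, p2, k3] as OpenCV has them; the pictures are not rectified), "rvec" (rotation vector, rad) and "tvec" (3), from world to camera coordinates, as OpenCV has them; the wrist camera has in their place "mount" (4x4, takes a point from camera to tool coordinates, whose origin is the TCP and whose axes are the flange's). Camera axes: x right, y down, z forward; pixel columns grow to the right and rows downward; lengths in mm; the calibration is good to about 2 mm. A picture is of the moment at which its call begins: read the wrist's pose just before it. camera_info takes no time and is no camera call.
- manip.sign_off(): hands the job in; it is judged then, once.
The state is a dict: "clock": time; "joints": joint angles; "qd": joint speeds; "effort": joint torques, N m; "eef_pos": TCP position; "eef_rot": TCP orientation; "wrist_force": force on the tool from outside, world axes, zero at the start; "moment": the same for the moment, N m; "finger_gap": finger opening in mm; "finger_force": force on a finger pad.
Only numpy, scipy, OpenCV 4.12 (cv2) and the standard library are available. Lean on these libraries where they do the work, as an engineer would, in place of code of your own. Each camera call takes 0.05 s, during which the arm holds its last target. There are 200 camera calls.

## Task

Stand the spare AA cell, the slimmest of the three loose cells on the stool top, upright and fully home in the one empty well of the lilac battery caddy and let go of it, while the caddy stays on the stool top. Then grip the caddy by its central handle, lift it about 10 cm off the stool, level all the way and with all four cells in it, and hold it there level and still for a couple of seconds; finish while still holding it in the air. Leave everything else where it is.

Things in the scene. Friction and masses are not known exactly. Their poses are not given: they have to be found in the camera images.
- caddy: lilac battery caddy, loose, 0.17 kg empty (varies): block 130 (own x) x 105 (own y) x 23 high mm, four round wells 17 mm wide, 18 deep (floors 5 mm above the underside) centred at own x +-45, y +-32 mm; handle in the middle. Once all wells are full it balances under the handle. Origin: centre of the underside, z up; starts on the stool top at any yaw
- handle (a point): middle of the caddy's grip bar, 78 mm above the caddy's underside. The bar is 12 mm thick (caddy x), 46 mm long (caddy y) and spans 62 to 88 mm above the underside, on a stem 8 x 26 mm; close the fingers on it along the caddy's x. Axes as the caddy's
- empty_well (a point): centre of the floor of the caddy's empty well (caddy own x +45, y +32 mm, 5 mm above the underside; the well's mouth is 18 mm higher); axes as the caddy's
- aa_spare: the spare AA cell, 14.5 mm in diameter, 50 mm tall, 23 g, standing loose on the stool top. Upright round cell, steel with a grey jacket, small nub on top; origin: centre of its underside, z along its axis. Once in the well it stands 32 mm proud of the caddy's block, so grip it near its top (fingertips 25 mm or more above its underside)
- aa_1: AA cell (14.5 x 50 mm) already standing in the well at caddy own x +45, y -32 mm, its top 55 mm above the caddy's underside. Upright round cell, steel with a grey jacket, small nub on top; origin: centre of its underside, z along its axis
- aa_2: AA cell (14.5 x 50 mm) already standing in the well at caddy own x -45, y +32 mm, its top 55 mm above the caddy's underside. Upright round cell, steel with a grey jacket, small nub on top; origin: centre of its underside, z along its axis
- aa_3: AA cell (14.5 x 50 mm) already standing in the well at caddy own x -45, y -32 mm, its top 55 mm above the caddy's underside. Upright round cell, steel with a grey jacket, small nub on top; origin: centre of its underside, z along its axis
- well_1 (a point): centre of the floor of the well that holds aa_1
- well_2 (a point): centre of the floor of the well that holds aa_2
- well_3 (a point): centre of the floor of the well that holds aa_3
- d_cell: biggest, D cell, 34 mm in diameter, 61 mm tall, standing loose; not wanted, leave alone. Upright round cell, steel with a grey jacket, small nub on top; origin: centre of its underside, z along its axis
- c_cell: fatter C cell, 26 mm in diameter, 50 mm tall, standing loose; not wanted, leave alone. Upright round cell, steel with a grey jacket, small nub on top; origin: centre of its underside, z along its axis
- paperweight: glass paperweight, a dome 74 mm wide, 45 mm tall; origin at the centre of its underside; leave alone
- torch: aluminium pen torch with a black click button on its tail, 135 mm long (own x), up to 16 mm thick, lying down with its clip to the side; origin under its middle; leave alone
- tumbler: drinking glass, 68 mm wide, 85 mm tall; origin at the centre of its underside; leave alone
- phone: black phone lying flat, 148 (own x) x 72 x 9 mm; origin at the centre of its underside; leave alone
- case: white compact case, 70 (own x) x 100 x 24 mm with a 5 mm hinged flap closed on top, fixed; origin at the centre of its underside

How it is judged (in metres and radians):
On the way, in this order (a step that is already met when the one before it is completed fails the run):
1. the spare AA cell stands fully home in the empty well and is let go, the caddy still on the stool top (distance between aa_spare and empty_well below 0.004 m and angle between the z axis of aa_spare and the z axis of caddy, either way round below 0.15 rad and contact force between aa_spare and the fingers below 0.1 N and height (world z) of caddy below 0.006 m), for 0.2 s.
2. the caddy is held in the air about 10 cm up, level and still, for 1.5 s (height (world z) of caddy between 0.07 and 0.15 m and angle between caddy's own z axis and vertical below 0.12 rad and contact force between caddy and the fingers above 2 N and contact force between caddy and d_cell below 0.05 N and contact force between caddy and c_cell below 0.05 N and contact force between caddy and paperweight below 0.05 N and contact force between caddy and tumbler below 0.05 N and contact force between caddy and case below 0.05 N and linear speed of caddy below 0.02 m/s and angular speed of caddy below 0.15 rad/s and distance between aa_spare and empty_well below 0.004 m and angle between the z axis of aa_spare and the z axis of caddy, either way round below 0.15 rad), for 1.5 s.
At the end, for the whole second after the job is handed in: gripper holds the caddy still (20 mm/s, 0.15 rad/s), underside 70 to 150 mm up, within 0.12 rad of level, resting on nothing else; spare cell's foot within 4 mm of its well's floor centre, axis within 0.15 rad of the caddy's; other three cells within 5 mm of theirs (all of step 2 and distance between aa_1 and well_1 below 0.005 m and distance between aa_2 and well_2 below 0.005 m and distance between aa_3 and well_3 below 0.005 m); the arm keeps its last pose, push and grip.
It fails at once if another thing is disturbed (moved over 20 mm) (distance of any of d_cell, c_cell, paperweight, torch, tumbler, phone from where it was at the start of the episode above 0.02 m).
It fails at once if the caddy is tipped more than 0.25 rad (angle between caddy's own z axis and vertical above 0.25 rad).
It also fails if it takes over 58 s, if anything falls off the work surface, if the arm or the gripper's body presses on something with over 40 N, if the wrist force passes 120 N, or if a joint passes its speed limit or range.

## Working session

There is one attempt and no reset: what is moved stays moved. The work goes in short steps, Python scripts to look and compute and a shell command to move; the robot and the scene stay as the last step left them, time stands still between calls to the robot, and variables do not carry over. Pictures are saved under pics/ and viewed, at most 10 in all, crops included, and the job is handed in when it is done.

```bash
ls; mkdir -p pics; python3 - <<'E'
from cell import manip
import cv2
s=manip.read_state();print(s['clock'],s['eef_pos'],s['eef_rot'],manip.grip_depth)
for n in("top","side"):
    p,d=manip.camera(n);cv2.imwrite(f"pics/{n}0.png",p[:,:,::-1])
    print(n,{k:(v.tolist() if hasattr(v,'tolist') else v) for k,v in manip.camera_info(n).items()},(d>0).mean())
print(manip.camera_info("wrist"))
E
```

```text
cell.py
nudge.py
pics
0.0 [ 139.10829446 -531.84472762  204.88747538] [-3.14045479e+00 -7.90119019e-05  2.55762065e-01] -18.8
top {'K': [[470.67456085462226, 0.0, 280.87657236748555], [0.0, 470.67456085462226, 220.3941947379912], [0.0, 0.0, 1.0]], 'dist': [-0.04302066006586377, 0.0, 0.0, 0.0, 0.0], 'rvec': [2.152999260515077, -2.140598765061769, 0.14472436698087524], 'tvec': [7.9099069504926645, 560.4348988506974, 1250.915211506038]} 0.9958886054421768
side {'K': [[514.837276358587, 0.0, 273.15840226721826], [0.0, 514.837276358587, 213.5071071249199], [0.0, 0.0, 1.0]], 'dist': [0.03399813707003063, 0.0, 0.0, 0.0, 0.0], 'rvec': [0.2557283693805337, -2.8191442810055833, 1.1853056198098448], 'tvec': [540.7742218329274, 142.40815103428776, 1163.0520159488767]} 0.9959991496598639
{'K': array([[332.91781795,   0.        , 279.63071949],
       [  0.        , 332.91781795, 208.65172608],
       [  0.        ,   0.        ,   1.        ]]), 'dist': array([-0.00126798,  0.        ,  0.        ,  0.        ,  0.        ]), 'mount': array([[-8.42035840e-04, -9.72255412e-01, -2.33920294e-01,
         6.69416444e+01],
       [ 9.99999645e-01, -8.17348673e-04, -2.02478669e-04,
        -5.85965760e-01],
       [ 5.66653977e-06, -2.33920382e-01,  9.72255756e-01,
        -1.79592928e+02],
       [ 0.00000000e+00,  0.00000000e+00,  0.00000000e+00,
         1.00000000e+00]])}
```

View pics/top0.png

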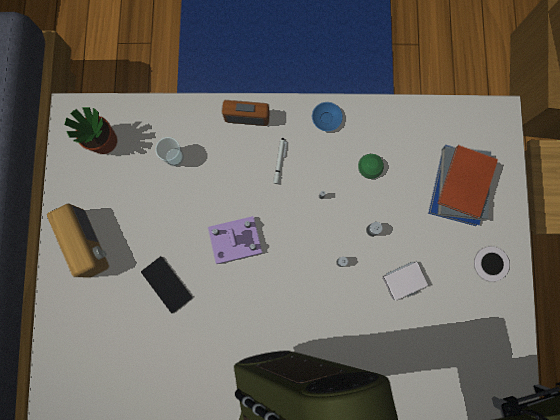

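View pics/side0.png

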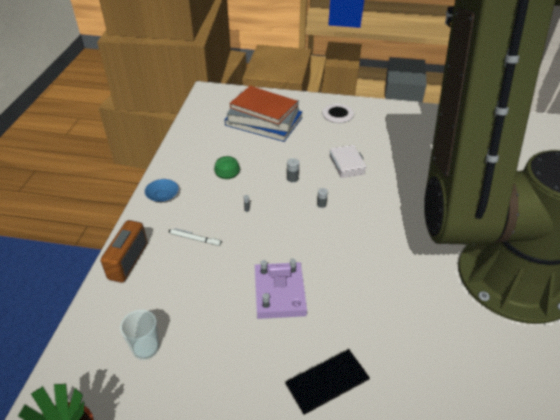

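The top view shows the caddy near (236,240), with its empty well near (221,255). The spare AA is near (323,195), the C cell (345,261), the D cell (376,229). The side view agrees: spare (247,203), empty well (297,303). Next, rough positions and an enlarged crop.

```bash
cat > h.py <<'E'
from cell import manip
import cv2, numpy as np
from scipy.spatial.transform import Rotation as R
def pose():
    s=manip.read_state(); return np.array(s['eef_pos']),R.from_euler('xyz',s['eef_rot']).as_matrix()
def cam(n,P=None):
    """K,dist,Rwc (cam->world), centre"""
    c=manip.camera_info(n);K=np.array(c['K']);D=np.array(c['dist'])
    if n=='wrist':
        p,Rt=P if P else pose(); M=np.array(c['mount']); return K,D,Rt@M[:3,:3],p+Rt@M[:3,3]
    Rm=cv2.Rodrigues(np.array(c['rvec']))[0]; return K,D,Rm.T,-Rm.T@np.array(c['tvec'])
def ray(C,uv):
    K,D,Rw,c=C; q=cv2.undistortPoints(np.array([[uv]],float),K,D)[0,0]
    return c,Rw@np.array([q[0],q[1],1])
def at_z(C,uv,z):
    c,r=ray(C,uv); return c+r*(z-c[2])/r[2]
def at_d(C,uv,d):
    c,r=ray(C,uv); return c+r*d
def tri(obs):
    A=np.zeros((3,3));b=np.zeros(3)
    for C,uv in obs:
        c,r=ray(C,uv);r=r/np.linalg.norm(r);M=np.eye(3)-np.outer(r,r);A+=M;b+=M@c
    return np.linalg.solve(A,b)
def proj(C,X):
    K,D,Rw,c=C; rv=cv2.Rodrigues(Rw.T)[0]
    return cv2.projectPoints(np.array([X],float),rv,-Rw.T@c,K,D)[0][0,0]
E
python3 - <<'E'
from h import *
C=cam('top');S=cam('side')
for n,t,s in(('spare',(321,194),(247,199)),('well',(221,255),(297,304)),('cell',(249,222),(264,265)),('C',(343,261),(322,192)),('D',(375,227),(293,163))):
    print(n,tri([(C,t),(S,s)]).round(1),at_z(C,t,50).round(1))
a=cv2.imread('pics/top0.png')[205:275,195:335]
b=cv2.imread('pics/side0.png')[250:330,235:325]
a=cv2.resize(a,(780,390),interpolation=3)
cv2.imwrite('pics/c1.png',a)
E
```

```text
spare [634.  -98.9  43.9] [632.5 -98.4  50. ]
well [466.1 175.8  20.1] [463.8 171.8  50. ]
cell [553.9  98.5  38.3] [554.   97.7  50. ]
C [ 451.5 -157.1   44.8] [ 449.6 -156.5   50. ]
D [ 541.1 -243.    58. ] [ 542.1 -244.5   50. ]
```

View pics/c1.png

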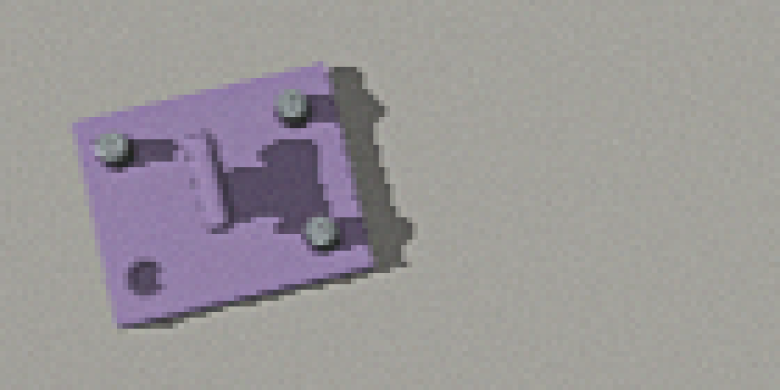

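```bash
python3 - <<'E'
from h import *
p,Rt=pose()
# view pose for spare: TCP ~ behind so that cell falls in view
print((Rt.T@(np.array([610,-100,170])-p)).round(0))
E
```

```text
[ 565. -299.   35.]
```

The crop shows the empty well at top pixel (220.8,254.7), cells at (215,232), (247,224) and (253,246.5), and the bar running nearly along image vertical. So caddy yaw is about 1.8 rad, and the tool's current yaw already suits it. Moving to view the spare.

```bash
python3 nudge.py '[{"d":[43, -23, 3]}, {"d":[86, -46, 6]}, {"d":[129, -69, 8]}, {"d":[172, -91, 11]}, {"d":[215, -114, 13]}]'; python3 nudge.py '[{"d":[43, -23, 3]}, {"d":[86, -46, 6]}, {"d":[129, -69, 8]}, {"d":[172, -91, 11]}, {"d":[215, -114, 13]}]'; python3 nudge.py '[{"d":[43, -23, 3]}, {"d":[86, -46, 6]}, {"d":[129, -69, 8]}, {"d":[135, -71, 9]}, {"d":[135, -71, 9]}]'
python3 - <<'E'
from h import *
P=pose();print(P[0],manip.read_state()['eef_rot'])
p,d=manip.camera('wrist');cv2.imwrite('pics/w1.png',p[:,:,::-1])
C=cam('wrist',P);print(proj(C,[634,-99,50]),proj(C,[634,-99,0]))
E
```

```text
clock: 0.6
eef_pos: [319.3, -365.8, 192.2]
eef_rot: [-3.141, 0.0, 0.256]
wrist_force: [0.4, -0.7, 0.3]
finger_gap: 94.3
finger_force: 0.0
clock: 1.1
eef_pos: [498.6, -201.0, 179.1]
eef_rot: [-3.141, 0.0, 0.256]
wrist_force: [0.3, -1.3, 0.1]
finger_gap: 93.9
finger_force: 0.0
clock: 1.6
eef_pos: [610.3, -98.9, 169.4]
eef_rot: [-3.141, 0.001, 0.258]
wrist_force: [-1.1, -0.9, -0.3]
finger_gap: 94.2
finger_force: 0.0
[610.31218998 -98.91887303 169.38514171] [-3.14093315e+00  1.45038285e-03  2.57728888e-01]
[287.1758558  178.48374545] [286.15842046 171.47056317]
```

View pics/w1.png

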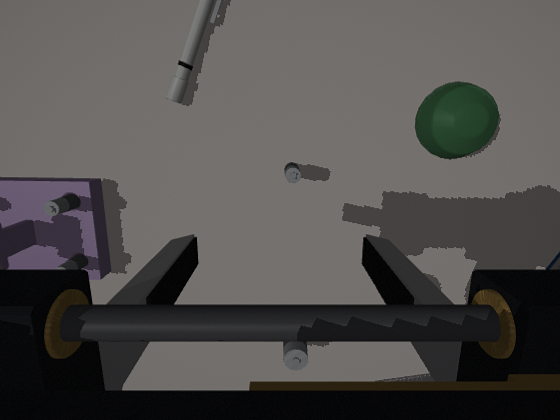

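The wrist view shows the spare's top at about (294,174), the torch tip (178,98), paperweight (457,120), C cell (295,356) and the caddy at left.

```bash
python3 - <<'E'
from h import *
P=pose();C=cam('wrist',P);T=cam('top');S=cam('side')
X=at_z(C,(294,174.5),50);print(X)
print(tri([(C,(294,174.5)),(T,(321,194)),(S,(247,199))]),tri([(C,(294,174.5)),(T,(321,194))]))
print('tool shift to spare, keep z',P[1].T@(X-P[0]))
E
```

```text
[ 638.43583685 -105.12947333   50.        ]
[ 635.77698405 -102.86526652   39.21464785] [ 636.23524846 -103.24384098   31.05016812]
tool shift to spare, keep z [ 26.60971706  12.34799636 119.77443195]
```

```bash
python3 nudge.py '[{"d":[10, 4, 25]}, {"d":[19, 8, 50]}, {"d":[19, 8, 50]}, {"d":[19, 8, 50]}]' 50 | head -3
python3 - <<'E'
from h import *
P=pose();print(P[0],manip.read_state()['eef_rot'])
p,d=manip.camera('wrist')
C=cam('wrist',P);u=proj(C,[638,-104,50]);print(u)
x,y=map(int,u);x0,y0=x-60,y-60
c=cv2.resize(p[y0:y0+120,x0:x0+120,::-1],(600,600),interpolation=3);cv2.imwrite('pics/w2.png',c);print(x0,y0)
E
```

```text
clock: 2.05
eef_pos: [629.9, -103.8, 121.1]
eef_rot: [-3.142, 0.0, 0.255]
[ 629.85110472 -103.79649955  121.11489468] [-3.14150168e+00  3.14360801e-04  2.54501217e-01]
[283.3670989  207.09628966]
223 147
```

View pics/w2.png

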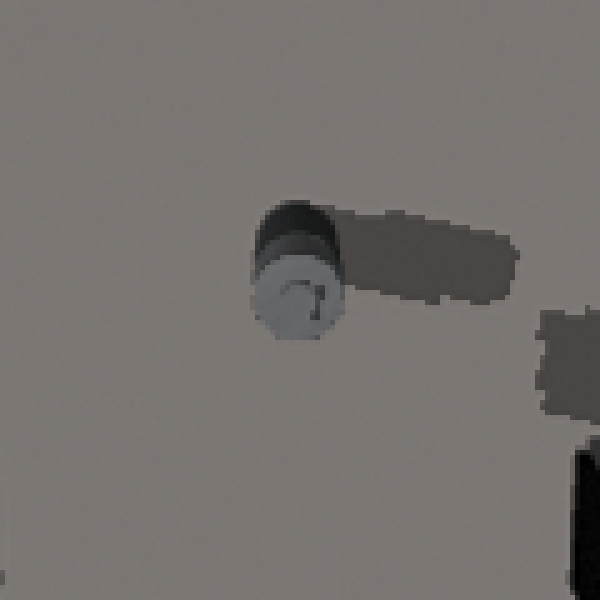

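The crop shows the spare's top face centred at crop (298,296), i.e. wrist pixel (282.2,205.8), with its foot hidden behind it.

```bash
python3 - <<'E'
from h import *
P=pose();C=cam('wrist',P)
P1=(np.array([610.312,-98.919,169.385]),R.from_euler('xyz',[-3.14093,.00145,.25773]).as_matrix());C1=cam('wrist',P1)
X=at_z(C,(282.2,205.8),50);print(X,at_z(C1,(293.5,174.5),50))
print(tri([(C,(282.2,205.8)),(C1,(293.5,174.5)),(cam('top'),(321,194)),(cam('side'),(247,199))]))
print(P[1].T@(np.array([X[0],X[1],42-18.8])-P[0]))
E
```

```text
[ 639.11713239 -102.80154569   50.        ] [ 638.94005107 -103.57726726   50.        ]
[ 636.13183719 -102.68443115   38.89675659]
[ 8.65618373  1.34045031 98.77907296]
```

```bash
python3 nudge.py '[{"d":[8.7, 1.3, 20]}, {"d":[8.7, 1.3, 45]}, {"d":[8.7, 1.3, 70]}, {"d":[8.7, 1.3, 93]}, {"d":[8.7, 1.3, 93]}]' 40|head -4; python3 nudge.py '[{}, {}, {}, {}, {}]' 8 10; python3 nudge.py '[{}, {}, {}]'
```

```text
clock: 2.6
eef_pos: [638.0, -102.0, 26.2]
eef_rot: [-3.14, 0.003, 0.255]
wrist_force: [0.9, 0.1, 0.1]
clock: 3.1
eef_pos: [639.9, -102.0, 28.7]
eef_rot: [3.141, -0.002, 0.256]
wrist_force: [-0.9, -0.5, 7.7]
finger_gap: 14.3
finger_force: 10.0
clock: 3.4
eef_pos: [639.9, -102.0, 28.6]
eef_rot: [3.141, -0.002, 0.256]
wrist_force: [-1.1, -0.2, 6.5]
finger_gap: 14.0
finger_force: 10.0
```

```bash
python3 nudge.py '[{"d":[0, 0, -30]}, {"d":[0, 0, -70]}, {"d":[0, 0, -105]}, {"d":[0, 0, -130]}, {"d":[0, 0, -130]}]'; python3 nudge.py '[{"d":[-16, -39, 0]}, {"d":[-32, -78, 0]}, {"d":[-48, -117, 0]}, {"d":[-64, -156, 0]}, {"d":[-64, -156, 0]}]'|head -3;python3 nudge.py '[{"d":[-16, -39, 0]}, {"d":[-32, -78, 0]}, {"d":[-48, -117, 0]}, {"d":[-62, -153, 0]}, {"d":[-62, -153, 0]}]'
python3 nudge.py '[{}, {}]'|head -3
python3 - <<'E'
from h import *
P=pose();print(P[0],manip.read_state()['eef_rot'])
p,d=manip.camera('wrist');cv2.imwrite('pics/w3.png',p[:,:,::-1]);np.save('pics/w3d.npy',d)
np.savez('pics/w3p.npz',p=P[0],R=P[1])
E
```

```text
clock: 3.9
eef_pos: [640.6, -102.1, 161.7]
eef_rot: [3.139, -0.006, 0.256]
wrist_force: [0.2, -0.0, -0.1]
finger_gap: 14.0
finger_force: 10.0
clock: 4.4
eef_pos: [535.4, 35.9, 156.7]
eef_rot: [-3.141, 0.002, 0.259]
clock: 4.9
eef_pos: [437.3, 167.3, 156.9]
eef_rot: [-3.141, 0.001, 0.259]
wrist_force: [1.1, -0.4, -0.8]
finger_gap: 14.1
finger_force: 10.0
clock: 5.1
eef_pos: [439.8, 164.4, 157.1]
eef_rot: [3.141, 0.0, 0.255]
[439.77339073 164.43155523 157.08132315] [3.14144401e+00 4.66332945e-04 2.54969523e-01]
```

View pics/w3.png

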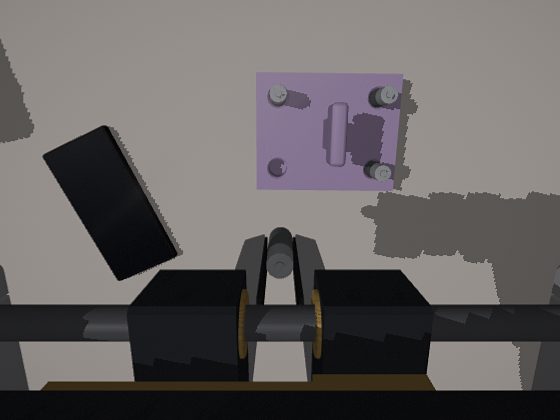

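The wrist view shows the empty well at about (277,167), cell tops at (280,93), (388,96) and (381,171), and the bar's top around (339,135). The held cell is at (280,265).

```bash
python3 - <<'E'
from h import *
z=np.load('pics/w3p.npz');P=(z['p'],z['R']);C=cam('wrist',P);d=np.load('pics/w3d.npy')
p=cv2.imread('pics/w3.png')
w=at_z(C,(277,167),23);print('well',w)
cs=[at_z(C,u,55) for u in((279.5,93),(388,95.5),(382,171))];print('cells',np.round(cs,1))
for a,b,n in((cs[0],cs[1],'a3->a1? x'),):
    v=a-b;print(n,np.linalg.norm(v),np.arctan2(v[1],v[0]))
v=cs[2]-cs[1];print('y',np.linalg.norm(v),np.arctan2(v[1],v[0]))
h=[at_z(C,u,88) for u in((340,104),(337,163))];v=h[1]-h[0];print('bar',h,np.linalg.norm(v),np.arctan2(v[1],v[0]))
print('centre from cells',(cs[0]+cs[2])/2,'well from cells',cs[0]+cs[2]-cs[1])
for u in((279,93),(388,96),(382,171),(339,130),(300,150),(280,262)):print(u,at_d(C,u,d[u[1],u[0]]).round(1))
print('gripped top proj of ideal',proj(C,P[0]+P[1]@[0,0,-22]))
E
```

```text
well [469.68987253 175.40292575  23.        ]
cells [[531.2 188.9  55. ]
 [551.3 104.   55. ]
 [492.3  89.1  55. ]]
a3->a1? x 87.31533435840187 1.8032015503948169
y 60.8321806996423 -2.894940713711401
bar [array([531.72597287, 144.41848278,  88.        ]), array([490.99482964, 134.30596091,  88.        ])] 41.967715298969054 -2.898238240352363
centre from cells [511.77057534 139.02861765  55.        ] well from cells [472.21983923 174.08620894  55.        ]
(279, 93) [531.2 189.3  54.5]
(388, 96) [550.9 103.9  55.2]
(382, 171) [492.4  89.5  56.2]
(339, 130) [514.2 139.9  88.4]
(300, 150) [490.3 158.6  22.6]
(280, 262) [440.7 165.2 178.7]
gripped top proj of ideal [280.89675885 264.27776813]
```

```bash
python3 nudge.py '[{"d":[9.8, -3, 25], "rot":[0, 0, 0.016]}, {"d":[9.8, -3, 55], "rot":[0, 0, 0.016]}, {"d":[9.8, -3, 72], "rot":[0, 0, 0.016]}, {"d":[9.8, -3, 72], "rot":[0, 0, 0.016]}, {"d":[9.8, -3, 72], "rot":[0, 0, 0.016]}]'|head -4
python3 - <<'E'
from h import *
P=pose();print(P[0],manip.read_state()['eef_rot'])
p,d=manip.camera('wrist');C=cam('wrist',P)
np.savez('pics/w4p.npz',p=P[0],R=P[1],d=d)
u=proj(C,[470.5,175,23]);b=proj(C,P[0]+P[1]@[0,0,28]);print(u,b)
x0,y0=int(u[0])-60,int(u[1])-30
cv2.imwrite('pics/w4.png',cv2.resize(p[y0:y0+120,x0:x0+140,::-1],(700,600),interpolation=3));print(x0,y0)
E
```

```text
clock: 5.65
eef_pos: [448.5, 170.1, 85.8]
eef_rot: [3.142, 0.0, 0.239]
wrist_force: [0.2, -0.1, 0.3]
[448.46273425 170.0882274   85.83951222] [3.14159190e+00 2.76975265e-05 2.38780515e-01]
[281.05836031 190.27316554] [280.6021354  233.93002289]
221 160
```

View pics/w4.png

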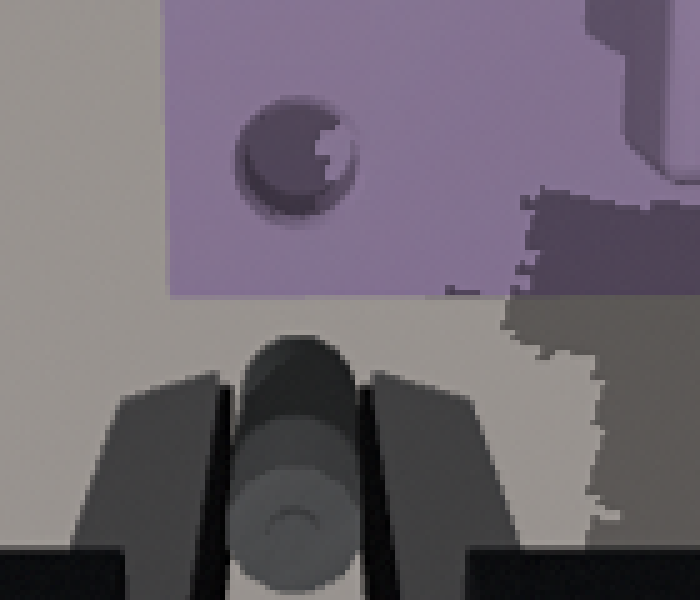

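The crop shows the well mouth centred at crop (297,161), i.e. pixel (280.0,191.8). The held cell's top is at crop (295,528), and its foot's front edge is at crop (299,335), i.e. pixel (280.4,226.6).

```bash
python3 - <<'E'
from h import *
z=np.load('pics/w4p.npz');P=(z['p'],z['R']);C=cam('wrist',P);d=z['d']
w=at_z(C,(280,191.8),23);print('well',w)
for zz in(27,28.6):print(proj(C,P[0]+P[1]@[7.25,0,zz]))
def tl(u,zt):  # tool coordinates of pixel at given tool z
    X=at_z(C,u,P[0][2]-zt);return P[1].T@(X-P[0])
foot=tl((280.4,226.6),28.6);top=tl((279.6,265.2),-21.4);print('foot front',foot,'top',top)
print('d top',at_d(C,(279,265),d[265,279])[2],'well tool',P[1].T@(w-P[0]))
E
```

```text
well [469.20114587 175.4896684   23.        ]
[280.60475403 223.68282846]
[280.59774478 222.99891614]
foot front [ 4.81119182 -0.12925755 28.59986666] top [ -0.76663071  -0.65105567 -21.39997927]
d top 108.43268771307856 well tool [21.42928137 -0.34322803 62.83891845]
```

```bash
python3 nudge.py '[{"d":[12, -0.2, 0]}, {"d":[23, -0.2, 0]}, {"d":[23, -0.2, 15]}, {"d":[23, -0.2, 29]}, {"d":[23, -0.2, 29]}]'|head -4
python3 nudge.py '[{}, {}]'|head -4
python3 - <<'E'
from h import *
P=pose()
p,d=manip.camera('wrist');C=cam('wrist',P)
np.savez('pics/w5p.npz',p=P[0],R=P[1],d=d)
x0,y0=220,160
cv2.imwrite('pics/w5.png',cv2.resize(p[y0:y0+120,x0:x0+120,::-1],(600,600),interpolation=3))
E
```

```text
clock: 6.2
eef_pos: [470.0, 176.1, 55.7]
eef_rot: [3.142, 0.002, 0.24]
wrist_force: [0.7, 0.6, 0.3]
clock: 6.4
eef_pos: [470.8, 176.4, 57.5]
eef_rot: [-3.142, -0.001, 0.24]
wrist_force: [0.6, 0.3, -0.6]
```

View pics/w5.png

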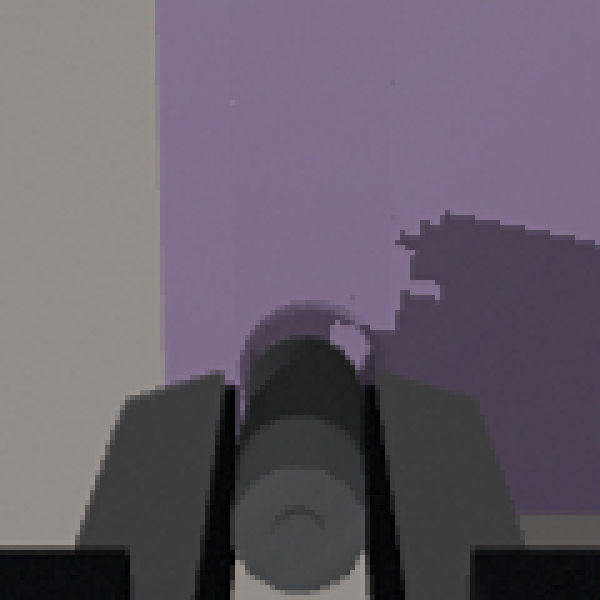

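The crop shows the well mouth ahead of the foot: mouth front edge at crop (310,300), foot front edge at crop (303,335).

```bash
python3 - <<'E'
from h import *
z=np.load('pics/w5p.npz');P=(z['p'],z['R']);C=cam('wrist',P)
def tl(u,Z): return P[1].T@(at_z(C,u,Z)-P[0])
print(tl((281.6,219.6),23)-[9.1,0,0],tl((280.2,226.6),57.5-27.4)-[7.25,0,0])
print(tl((220+241/5-.4,230),23)[1],tl((220+381/5-.4,230),23)[1],tl((220+247/5-.4,232),30)[1],tl((220+361/5-.4,232),30)[1])
E
```

```text
[-1.17564236  0.68442785 34.46184589] [-2.06756397 -0.26184114 27.35785846]
-8.580504978446998 10.225724009750618 -7.550551965960495 7.284156660989598
```

```bash
python3 nudge.py '[{"d":[0.9, 0.9, 0]}, {"d":[0.9, 0.9, 5]}, {"d":[0.9, 0.9, 10]}, {"d":[0.9, 0.9, 12]}, {"d":[0.9, 0.9, 12]}]'; python3 nudge.py '[{"d":[0, 0, 4]}, {"d":[0, 0, 8]}, {"d":[0, 0, 11]}, {"d":[0, 0, 11]}, {"d":[0, 0, 11]}]'
```

```text
clock: 6.95
eef_pos: [471.0, 175.5, 44.0]
eef_rot: [3.142, 0.001, 0.24]
wrist_force: [-0.3, -0.2, 0.5]
finger_gap: 14.5
finger_force: 10.0
clock: 7.45
eef_pos: [471.2, 175.6, 33.3]
eef_rot: [-3.142, 0.0, 0.24]
wrist_force: [-0.8, 0.1, -0.3]
finger_gap: 14.1
finger_force: 10.0
```

```bash
python3 nudge.py '[{"d":[0, 0, 1]}, {"d":[0, 0, 1.5]}, {"d":[0, 0, 1.5]}]'; python3 nudge.py '[{}, {}, {}, {}]' 26; python3 nudge.py '[{"d":[0, 0, -15]}, {"d":[0, 0, -45]}, {"d":[0, 0, -85]}, {"d":[-10, 0, -110]}, {"d":[-10, 0, -110]}]'|head -3
python3 - <<'E'
from h import *
P=pose();print(P[0])
p,d=manip.camera('wrist');cv2.imwrite('pics/w6.png',p[:,:,::-1]);np.savez('pics/w6p.npz',p=P[0],R=P[1],d=d)
E
```

```text
clock: 7.75
eef_pos: [471.9, 175.7, 32.8]
eef_rot: [3.142, -0.002, 0.24]
wrist_force: [-2.0, -1.7, 10.5]
finger_gap: 14.0
finger_force: 10.0
clock: 8.15
eef_pos: [471.2, 175.6, 31.8]
eef_rot: [-3.142, 0.0, 0.24]
wrist_force: [-1.0, -0.1, 0.2]
finger_gap: 25.9
finger_force: 0.0
clock: 8.65
eef_pos: [462.4, 173.5, 145.2]
eef_rot: [-3.141, -0.005, 0.24]
[462.36292487 173.52936609 145.15554229]
```

View pics/w6.png

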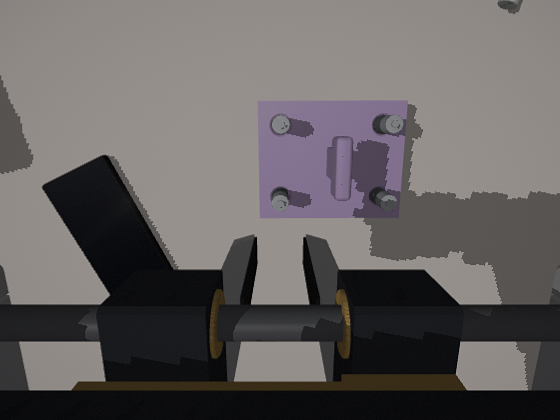

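All four cells now stand in the caddy: spare top (281,201), others (280,124), (394,124) and (388,202). The bar's top runs from (344,138) to (343,198).

```bash
python3 - <<'E'
from h import *
z=np.load('pics/w6p.npz');P=(z['p'],z['R']);C=cam('wrist',P);d=z['d']
for u in((280,203),(280,124),(394,124),(389,203),(343,150),(343,165),(343,185),(300,175)):print(u,at_d(C,u,d[u[1],u[0]]).round(1))
c=np.mean([at_z(C,u,55) for u in((280.5,202.5),(280.5,124),(394.5,124),(388.5,202.5))],0);print('cells centre',c)
# bar top mask: pixels with height 85..91
v,u=np.mgrid[100:230,310:380];pts=np.array([at_d(C,(a,b),d[b,a]) for a,b in zip(u.ravel(),v.ravel())])
q=pts[abs(pts[:,2]-88)<3];r=(P[1].T@(q-P[0]).T).T;print(len(q),r.min(0),r.max(0))
(cx,cy),wh,a=cv2.minAreaRect(q[:,:2].astype(np.float32));print('bar',cx,cy,wh,a)
z3=np.load('pics/w3p.npz');C3=cam('wrist',(z3['p'],z3['R']))
print('tri bar end',tri([(C,(344,138)),(C3,(340,104))]),tri([(C,(343,198)),(C3,(337,163))]))
for n,X in(('bar',np.array([cx,cy,0])),('cells',c)):print(n,(P[1].T@(np.array([X[0],X[1],78-18.8])-P[0])).round(1))
E
```

```text
(280, 203) [469.3 175.6  54.5]
(280, 124) [531.2 190.7  54.9]
(394, 124) [552.4 103.6  55.2]
(389, 203) [490.7  87.4  54.2]
(343, 150) [523.8 143.3  87.8]
(343, 165) [513.7 140.4  87.9]
(343, 185) [500.  136.5  88.5]
(300, 175) [492.4 162.5  23.4]
cells centre [511.19656262 139.25387074  55.        ]
1040 [15.78128234 38.92973119 54.76497066] [61.19017629 51.10533712 60.42680919]
bar 510.74041748046875 139.0391845703125 (45.389076232910156, 12.163546562194824) 13.820508003234863
tri bar end [532.13834294 143.91112974  83.37059335] [491.26870414 134.81622753  91.66522025]
bar [38.3 45.  86.1]
cells [38.8 44.9 86.2]
```

```bash
python3 nudge.py '[{"d":[20, 22, 0]}, {"d":[38.5, 45, 0]}, {"d":[38.5, 45, 20]}, {"d":[38.5, 45, 40]}, {"d":[38.5, 45, 40]}]' 40|head -3;python3 nudge.py '[{"d":[0, 0, 20]}, {"d":[0, 0, 40]}, {"d":[0, 0, 46]}, {"d":[0, 0, 46]}, {"d":[0, 0, 46]}]'
```

```text
clock: 9.2
eef_pos: [508.0, 138.1, 98.3]
eef_rot: [-3.141, 0.006, 0.239]
clock: 9.7
eef_pos: [510.1, 138.8, 56.9]
eef_rot: [3.142, -0.001, 0.24]
wrist_force: [-0.5, 0.4, 0.5]
finger_gap: 40.1
finger_force: 0.0
```

```bash
python3 nudge.py '[{}, {}, {}, {}, {}]' 6 35; python3 nudge.py '[{}, {"d":[0, 0, -2]}, {"d":[0, 0, -5]}, {"d":[0, 0, -9]}, {"d":[0, 0, -14]}]'; python3 nudge.py '[{"d":[0, 0, -6]}, {"d":[0, 0, -12]}, {"d":[0, 0, -18]}, {"d":[0, 0, -24]}, {"d":[0, 0, -30]}]'; python3 nudge.py '[{"d":[0, 0, -6]}, {"d":[0, 0, -12]}, {"d":[0, 0, -18]}, {"d":[0, 0, -24]}, {"d":[0, 0, -30]}]';python3 nudge.py '[{"d":[0, 0, -6]}, {"d":[0, 0, -12]}, {"d":[0, 0, -17]}, {"d":[0, 0, -21]}, {"d":[0, 0, -24]}]'
for i in 1 2 3 4 5; do python3 nudge.py '[{}, {}, {}, {}, {}]' | tail -5; done
python3 - <<'E'
from h import *
P=pose();print(P[0])
p,d=manip.camera('wrist');s,_=manip.camera('side');cv2.imwrite('pics/e.png',np.hstack([p[:,:,::-1][:,150:500],s[100:400,150:500,::-1] if 0 else cv2.copyMakeBorder(s[60:360,150:500,::-1],0,120,0,0,0)]))
E
```

```text
clock: 10.2
eef_pos: [509.8, 138.6, 56.2]
eef_rot: [3.141, -0.0, 0.24]
wrist_force: [-0.5, -1.3, 3.0]
finger_gap: 11.7
finger_force: 35.0
clock: 10.7
eef_pos: [509.5, 138.6, 70.2]
eef_rot: [-3.142, 0.0, 0.24]
wrist_force: [0.6, -1.0, -1.9]
finger_gap: 11.4
finger_force: 35.0
clock: 11.2
eef_pos: [509.7, 138.6, 100.5]
eef_rot: [3.142, -0.0, 0.24]
wrist_force: [0.5, -0.3, -2.9]
finger_gap: 11.6
finger_force: 35.0
clock: 11.7
eef_pos: [509.7, 138.6, 130.5]
eef_rot: [-3.142, -0.0, 0.24]
wrist_force: [-0.1, 0.0, -3.2]
finger_gap: 12.3
finger_force: 35.0
clock: 12.2
eef_pos: [509.7, 138.6, 154.3]
eef_rot: [-3.142, -0.0, 0.24]
wrist_force: [-0.3, -0.5, -3.4]
finger_gap: 11.9
finger_force: 35.0
eef_pos: [509.6, 138.6, 153.8]
eef_rot: [-3.142, 0.0, 0.24]
wrist_force: [-0.2, 0.1, -2.4]
finger_gap: 11.7
finger_force: 35.0
eef_pos: [509.6, 138.7, 153.9]
eef_rot: [-3.142, 0.0, 0.24]
wrist_force: [0.1, 0.2, -2.4]
finger_gap: 11.6
finger_force: 35.0
eef_pos: [509.7, 138.6, 153.9]
eef_rot: [-3.142, 0.0, 0.24]
wrist_force: [-0.0, 0.8, -3.0]
finger_gap: 12.2
finger_force: 35.0
eef_pos: [509.7, 138.6, 154.0]
eef_rot: [-3.142, -0.0, 0.24]
wrist_force: [0.2, -0.5, -1.9]
finger_gap: 11.6
finger_force: 35.0
eef_pos: [509.6, 138.6, 153.9]
eef_rot: [3.142, 0.0, 0.24]
wrist_force: [-0.5, -0.2, -3.4]
finger_gap: 11.5
finger_force: 35.0
[509.64045313 138.63954211 153.93199747]
```

View pics/e.png

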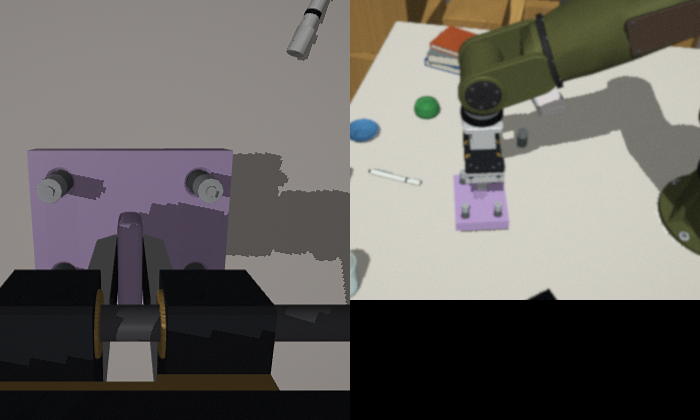

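The caddy hangs level about 98 mm up in both views: the far cells are at (52,185) and (207,188) in the left half, and the caddy sits at (482,205) in the right half. The arm has held still for 2.5 s, so I'm handing in.

```bash
python3 -c "
from cell import manip
print(manip.sign_off())"
```

```text
the job is handed in; nothing more can be done
None
```

I put the spare AA cell in the empty well and let go of it, then lifted the caddy level by its handle to about 98 mm and held it still for 2.5 s; I handed the job in with it still held, and no verdict came back.

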